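Gauge the bore of a brass microscope sleeve

TASK

Measure the bore of the brass sleeve with the plunger gauge that stands in the blue block: lower the gauge gently into the sleeve until its flange rests on the stop collar, only then push its red knob down and keep it down until the plungers have sprung out against the bore, and let the knob rise again so that they lock while the flange is still seated. Then draw the gauge straight out and stand it back upright in the blue block, let go, with the plungers still locked at the measured size. Never press the gauge hard (over about 25 N) against the sleeve or tip it over, and leave the black sleeve and everything else on the table alone.

Things in the scene. Friction and masses are not known exactly. Their poses are not given: they have to be found in the camera images.
- gauge: Steel plunger gauge, 0.25 to 0.36 kg, in the blue block. z up; origin: centre of the underside of its dark flange (54 mm diameter, 6 thick). Below: pilot 36 mm diameter to 20 mm down, taper to 30 mm at 28 down, 30 mm head to 46 down, chamfer to 22 mm at the end, 50 down. Above: stem 16 mm diameter to 48 up; red knob 22 mm diameter, 54 to 82 up. Plungers along its +x and -x, 39 mm down.
- knob (a joint): Lock knob: 0 m = up, plungers locked; 0.0026 m = fully down, hard stop. A spring holds it up: it gives at 12 N, 14.6 N at the stop; the lock may slip above 8 N, so stay below until seated. Down by 1 mm or more it frees the plungers, whose damped weak springs (about 1 N each) take about 0.8 s to reach the bore. It springs back when let up and locks them where they are. Lifting by the knob is safe.
- knob_top (a point): Centre of the red knob's flat top, 82 mm above the gauge's origin when up. It may be pinched from the sides (22 mm, 28 mm tall) or pressed from above.
- tip_left (a point): Tip of the plunger at the gauge's +x side. The distance between the two tips is the size shown: 29 mm retracted, 38 mm in the brass sleeve, 42 mm if they are freed outside it.
- tip_right (a point): Tip of the plunger at the gauge's -x side.
- sleeve_rim (a point): Centre of the brass sleeve's rim, z up, 72 mm above the table: upright bore 38 mm diameter, 58 mm deep, closed below, 56 mm outside. Screwed round its top is a dark stop collar, 41 mm inside, 64 mm outside, standing 1 to 10 mm above the rim, set differently each time and not measured: the flange rests on it, found by feel. 1 mm of play all round the pilot. Rigid; over 25 N of gauge on sleeve fails.
- rest_top (a point): Centre of the mouth of the gauge's blue plastic rest block, fixed to the table: 84 mm square, 60 mm tall, with a blind round hole of 48 mm diameter and 55 mm depth; the gauge's flange (54 mm) rests on its top. Z up.
- dark_sleeve: Black plastic sleeve on a like plate (bore 45 mm, rim 72 mm above the table): not to be measured. Origin: centre of its underside.
- stain: Amber bottle, 48 mm diameter, 100 mm tall, loose bystander. Origin: centre of its underside.
- jar: Glass jar with white cap, 56 mm diameter, 75 mm tall, loose bystander. Origin: centre of its underside.
- eyepiece: Black microscope eyepiece, 34 mm diameter, 50 mm tall, loose bystander. Origin: centre of its underside.
- objective: Steel microscope objective, 24 mm diameter, 42 mm tall, loose bystander. Origin: centre of its underside.
- driver: Yellow screwdriver, 150 mm long, lying on the table, loose bystander. Origin: under its middle.
- slide_box: Green box of slides, 85 x 170 x 32 mm, loose bystander. Origin: centre of its underside.
- dish: White dish, 90 mm diameter, 18 mm tall, loose bystander. Origin: centre of its underside.
- sleeve: The brass sleeve on its dark round plate (88 mm diameter, 14 mm thick), fixed to the table. Origin: centre of its underside, 72 mm below sleeve_rim.
Not all that is in view belongs to the job. Leave any turquoise look-alike of the part that bears rest_top alone.

How it is judged (in metres and radians):
On the way, in this order (a step that is already met when the one before it is completed fails the run):
1. the gauge rests in the brass sleeve, on its stop collar, plungers still in (horizontal distance between gauge and sleeve_rim below 0.004 m and z of gauge in the frame of sleeve_rim below 0.013 m and angle between gauge's own z axis and vertical below 0.08 rad and distance between tip_left and tip_right below 0.031 m and contact force between gauge and sleeve above 0.5 N), for 0.1 s.
2. with the gauge seated and the knob down, the plungers have sprung out against the bore (horizontal distance between gauge and sleeve_rim below 0.004 m and z of gauge in the frame of sleeve_rim below 0.013 m and angle between gauge's own z axis and vertical below 0.08 rad and distance between tip_left and tip_right above 0.0365 m and value of joint knob above 0.0001 m), for 0.2 s.
3. the knob is up again and the plungers are locked at the bore's size, the gauge still seated (horizontal distance between gauge and sleeve_rim below 0.004 m and z of gauge in the frame of sleeve_rim below 0.013 m and angle between gauge's own z axis and vertical below 0.08 rad and distance between tip_left and tip_right above 0.0365 m and value of joint knob below 0.0001 m), for 0.1 s.
At the end, for the whole second after the job is handed in: The gauge stands upright (within 0.06 rad) and still in the blue block, flange on its top within 3 mm, knob up, its plungers locked at 36.8 to 39.5 mm over the tips (horizontal distance between gauge and rest_top below 0.009 m and z of gauge in the frame of rest_top between -0.003 and 0.003 m and angle between gauge's own z axis and vertical below 0.06 rad and distance between tip_left and tip_right between 0.0368 and 0.0395 m and linear speed of gauge below 0.02 m/s and value of joint knob below 0.0008 m); the robot touches nothing.
It fails at once if the gauge is pressed against the brass sleeve with more than 25 N (contact force between gauge and sleeve above 25 N).
It fails at once if the plungers are freed outside the bore (over 40 mm across the tips) (distance between tip_left and tip_right above 0.04 m).
It fails at once if the gauge is tipped by more than 0.6 rad (angle between gauge's own z axis and vertical above 0.6 rad).
It fails at once if the black sleeve is touched by the gauge with more than 3 N (contact force between gauge and dark_sleeve above 3 N).
It fails at once if a bystander on the table is moved by more than 15 mm (distance of any of stain, jar, eyepiece, objective, driver, slide_box, dish from where it was at the start of the episode above 0.015 m).
It also fails if it takes over 67 s, if anything falls off the work surface, if the arm or the gripper's body presses on something with over 40 N, if the wrist force passes 120 N, or if a joint passes its speed limit or range.

ROBOT

A 6-joint arm with a two-finger parallel gripper is mounted at the origin on the work surface. World frame = base frame: x ahead of the robot, y to its left, z up, the work surface at z = 0. Lengths are in m, angles in degrees, forces in N, time in s.
With the tool pointing down it reaches from about 0.4 to 0.825 m from the base axis. Payload 7 kg.
Tool frame: the origin (TCP) lies at the very end of the fingers, on their centre line; the grasp point (between the pads) lies behind it (r.grasp_offset is the z of the grasp point in the tool frame, in m); z points along the fingers, y is the direction in which the jaws open and shut (so a half turn about z gives the same grasp; the last joint's range is limited). The gripper opens to 88 mm and grips with 3 to 60 N. Pads are 19 mm wide; open, the fingers measure 130 mm over their backs; the gripper's body (78 mm by 193 mm) begins 47 mm behind the grasp point.
Start: joints at [93.283, 20.546, 0.682, 0, -70.136, -16.507], TCP at [0.154, 0.657, 0.227] pointing down, gripper open.
Joint ranges: [-176.03, 176.03], [-82.01, 121.73], [-58.28, 71.71], [-173.87, 95.51], [-174.79, -0.11], [-173.66, 173.66]. Speed limits (degrees/s): [136.94, 136.94, 172.46, 180, 180, 180].

INTERFACE

Orientations are given as [roll, pitch, yaw] about the fixed x, y, z axes, in that order (R = Rz(yaw) Ry(pitch) Rx(roll)).
In Python, from plant import r gives the robot as it stands. The module is installed in compiled form; this text tells all that it offers.
- The arm moves only by the tool servo_tool, never from a script. Its argument "targets" is a list of rows, each an object of numbers: "dx", "dy", "dz": the shift along the world's x, y, z in cm; "spin": the turn about the world's z in rad; "grip": the opening in per cent of the stroke, from 0 (shut) to 100 (fully open). A call has exactly 10 rows; each row is the pose to reach, as a shift and turn from the pose commanded when the call began; what a row does not reach only later rows make up. A row lasts 1/12 s, in which the tool goes at most 41.7 mm and 7.16 degrees, less where a joint would pass 70% of its speed; a pose out of reach is approached as far as the arm can. A call with a gripper value outside its range is refused whole. The fingers move at their own pace and stop on an object; "squeeze" is the grip in N (left out, the last holds). Time passes only in rows, so rows that repeat a pose let the fingers close, or fill a call up. It gives the time, the measured TCP pose, the force and the opening at its end, in the units of the state.
- r.get_state(): the state, without advancing time (a new reading comes with each control period).
- r.capture(name): name is "side" or "top"; returns the picture (420x560x3 uint8, blue, green, red); there is no depth.
- r.get_calibration(name): a dict with "K" (3x3 intrinsics, pixels), "extrinsics" (4x4, takes a point from camera to world coordinates). Camera axes: x right, y down, z forward; pixel columns grow to the right and rows downward; lengths in m; the calibration is good to about 2 mm. A picture is of the moment at which its call begins. get_calibration takes no time and is no camera call.
- r.close_job(): hands the job in, once; it reports no verdict.
Trained networks look in the newest picture that a camera, given by its name, has taken for a name from the list of things; names that differ only in an ending like _2 or _b are one class to them, and where a whole thing is asked for, a point or a joint stands for the part that bears it (a point fixed in the world has none). Each returns a list of dicts, best first, with "p" (0 to 1); they miss things now and then, are a little off and sometimes report something else, mostly with a low value. They report only what shows in the picture. A call takes as long as a camera call. They do not tell look-alikes from the thing itself.
- r.cut_out(name, camera): "mask" (420x560 bool, what is visible of it) and "extent" ([left, top, right, bottom] in pixels, round what is visible of it).
The state is a dict: "time_s": time; "joints": joint angles; "qd": joint speeds; "joint_torque": joint torques, N m; "tcp_pos": TCP position; "eef_rot": TCP orientation; "contact_force": force on the tool from outside, world axes, zero at the start; "moment": the same for the moment, N m; "gripper_width": finger opening in m.
Only numpy, scipy, OpenCV 4.12 (cv2) and the standard library are available. Lean on these libraries where they do the work, as an engineer would, in place of code of your own. Each camera call takes 0.05 s, during which the arm holds its last target. There are 200 camera calls.

## Working session

There is one attempt and no reset: what is moved stays moved. The work goes in short steps, Python scripts to look and compute and a tool call to move; the robot and the scene stay as the last step left them, time stands still between calls to the robot, and variables do not carry over. Pictures are saved under pics/ and viewed, about 8 in all and at most 12, crops included, and the job is handed in when it is done.

Besides the shell and the picture viewer there is one more tool, called after ">>>" in YAML: its name, and indented under it one key for each argument. servo_tool: Moves the arm, as the interface text tells. Its arguments: {"type":"object","properties":{"targets":{"type":"array"},"squeeze":{"type":"number"}},"required":["targets"]}

```bash
mkdir -p pics
cat > h.py <<'E'
import numpy as np, cv2
from plant import r
def cal(c):
    k=r.get_calibration(c); return np.array(k["K"]),np.array(k["extrinsics"])
def ray(c,u,v):
    K,E=cal(c); d=E[:3,:3]@np.linalg.solve(K,[u,v,1.]); return E[:3,3],d
def onz(c,u,v,z):
    o,d=ray(c,u,v); return o+d*(z-o[2])/d[2]
def proj(c,p):
    K,E=cal(c); q=K@(E[:3,:3].T@(np.array(p)-E[:3,3])); return q[:2]/q[2]
def tri(l):
    A=0;b=0
    for c,u,v in l:
        o,d=ray(c,u,v); d=d/np.linalg.norm(d); P=np.eye(3)-np.outer(d,d); A=A+P; b=b+P@o
    return np.linalg.solve(A,b)
E
python3 - <<'E'
from h import *
for c in("top","side"):
    im=r.capture(c); cv2.imwrite(f"pics/{c}0.png",im)
    K,E=cal(c); print(c,K.round(1).tolist(),E.round(3).tolist())
    for n in("gauge","knob","rest_top","sleeve","dark_sleeve"):
        try:
            for d in r.cut_out(n,c)[:3]: 
                m=d["mask"]; ys,xs=np.nonzero(m); print(n,round(d["p"],2),np.round(d["extent"]),xs.mean().round(1),ys.mean().round(1))
        except Exception as e: print(n,e)
s=r.get_state(); print(s, r.grasp_offset)
E
```

```text
top [[458.3, 0.0, 277.5], [0.0, 458.3, 207.7], [0.0, 0.0, 1.0]] [[-0.022, -0.984, 0.178, 0.353], [-1.0, 0.019, -0.02, 0.012], [0.017, -0.179, -0.984, 1.176], [0.0, 0.0, 0.0, 1.0]]
gauge 0.71 [250. 238. 270. 261.] 258.1 246.6
gauge 0.17 [339. 215. 373. 249.] 353.8 231.4
knob 0.43 [252. 242. 261. 248.] 257.2 244.4
knob 0.35 [340. 217. 373. 249.] 353.9 231.2
rest_top 0.69 [232. 226. 280. 270.] 258.2 247.1
rest_top 0.66 [241. 164. 284. 209.] 260.5 187.6
sleeve 0.92 [338. 216. 370. 248.] 354.1 231.6
sleeve 0.33 [253. 240. 260. 247.] 257.1 243.9
dark_sleeve 0.83 [155. 199. 194. 232.] 173.6 217.2
side [[471.8, 0.0, 273.8], [0.0, 471.8, 208.4], [0.0, 0.0, 1.0]] [[-0.924, -0.296, 0.241, 0.299], [-0.382, 0.714, -0.586, 0.624], [0.001, -0.634, -0.773, 0.924], [0.0, 0.0, 0.0, 1.0]]
gauge 0.74 [293. 219. 319. 260.] 307.0 241.2
gauge 0.2 [228. 137. 250. 174.] 237.0 155.6
rest_top 0.8 [221. 203. 272. 258.] 246.2 229.8
rest_top 0.64 [281. 230. 333. 283.] 305.3 257.1
sleeve 0.9 [310. 157. 342. 197.] 324.2 176.1
sleeve 0.7 [213. 300. 256. 347.] 231.3 323.9
dark_sleeve 0.6 [214. 296. 257. 348.] 231.2 323.6
{'time_s': 0.6, 'joints': array([ 9.32837830e+01,  2.05450729e+01,  6.82118043e-01, -8.56914715e-05,
       -7.01351223e+01, -1.65084371e+01]), 'qd': array([-0.03941892,  0.10535159, -0.02088637,  0.04275179, -0.00329301,
        0.13118085]), 'joint_torque': array([ 7.03132810e-04, -5.81993544e+01,  2.93180233e+01,  6.99985519e+00,
        1.23918205e-02, -1.25927787e-05]), 'tcp_pos': array([0.15441428, 0.65708405, 0.22657673]), 'eef_rot': array([-1.79998179e+02,  6.23670169e-04, -1.32246832e+01]), 'contact_force': array([ 0.17151187, -0.25123932, -0.25842215]), 'moment': array([-0.02784789,  0.0187064 , -0.01886788]), 'gripper_width': 0.08763457812318792} -0.0188
```

View pics/top0.png

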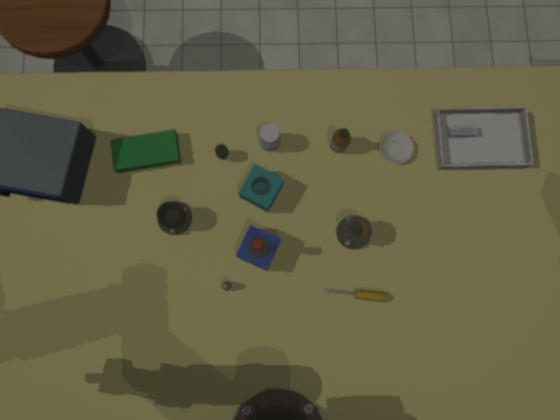

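View pics/side0.png

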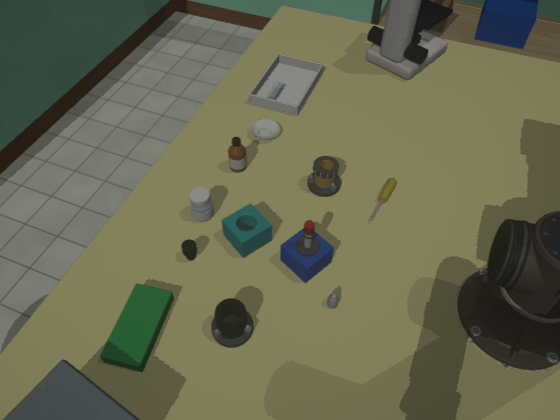

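The top view shows the gauge in the blue block (258,247), with its red knob at (257,244). The turquoise look-alike block is at (261,187) and holds no gauge. The brass sleeve is at (354,231), with warm brass showing inside the dark collar. The black sleeve is at (174,217). In the side view these are at (307,255), (247,230), (325,176) and (231,322). For the gauge I choose the red knob in the blue block, and for the measurement the brass sleeve.

Run:
```python
from h import *
t=cv2.imread("pics/top0.png"); s=cv2.imread("pics/side0.png")
def crop(i,x,y,w=26):return cv2.resize(i[y-w:y+w,x-w:x+w],(390,290*0+390),interpolation=cv2.INTER_CUBIC)
cv2.imwrite("pics/crop1.png",cv2.resize(np.vstack([np.hstack([crop(t,258,244),crop(s,307,245,36)]),np.hstack([crop(t,354,231),crop(s,325,176)])]),(600,600)))
def red(i):
    h=cv2.cvtColor(i,cv2.COLOR_BGR2HSV); m=((h[...,0]<8)|(h[...,0]>172))&(h[...,1]>150)&(h[...,2]>60)
    n,l,st,ce=cv2.connectedComponentsWithStats(m.astype(np.uint8)); return [(st[k].tolist(),ce[k].round(1).tolist()) for k in range(1,n) if st[k,4]>15]
print(red(t));print(red(s))
for d,c in(("gauge",[(258,244)]),): pass
def blue(i):
    h=cv2.cvtColor(i,cv2.COLOR_BGR2HSV); m=(abs(h[...,0].astype(int)-118)<8)&(h[...,1]>140)
    n,l,st,ce=cv2.connectedComponentsWithStats(m.astype(np.uint8)); return [(st[k].tolist(),ce[k].round(1).tolist()) for k in range(1,n) if st[k,4]>100]
print(blue(t),blue(s))
print("gauge top",onz("top",257.2,244,.142),"sleeve",onz("top",354,231.5,.077))
print("side", onz("side",309.5,224,.142), onz("side",325,164,.08))
```

```text
[([253, 240, 9, 9, 61], [256.9, 243.8])]
[([305, 220, 9, 14, 82], [308.9, 225.6])]
[] [([475, 16, 50, 31, 377], [494.5, 33.9]), ([282, 230, 51, 39, 565], [306.4, 250.3])]
gauge top [0.45827818 0.03843332 0.142     ] sleeve [ 0.49040505 -0.19461861  0.077     ]
side [0.45827222 0.04066269 0.142     ] [ 0.49892506 -0.19905508  0.08      ]
```

View pics/crop1.png

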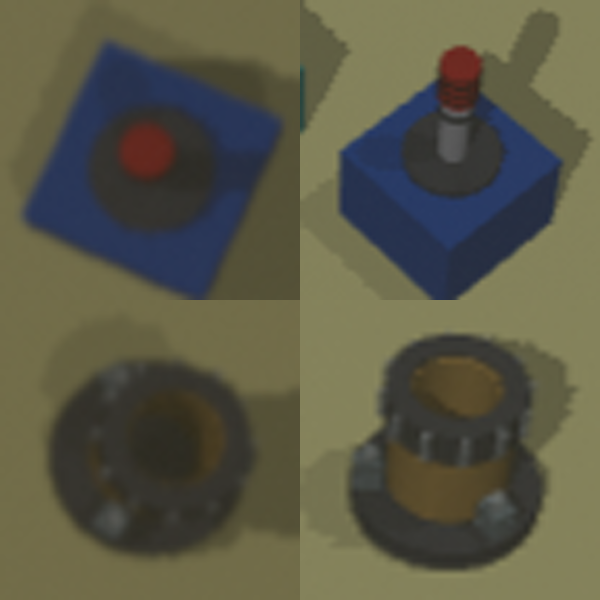

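The crop shows the gauge standing straight in the blue block. Its red knob top is at about (257.2,243.9) in the top view and (309.4,223.9) in the side view. The brass sleeve's collar opening is at about (358.7,228) in the top view and (326.2,164.6) in the side view.

Run:
```python
from h import *
print(tri([("top",257.2,243.9),("side",309.4,223.9)]), tri([("top",358.7,228.),("side",326.2,164.6)]))
for z in(.075,.080): print(onz("top",358.7,228,z),onz("side",326.2,164.6,z))
print(onz("top",257.2,243.9,.142),onz("side",309.4,223.9,.142))
```

```text
[0.45893216 0.03851876 0.13935989] [ 0.49874614 -0.20800538  0.06990352]
[ 0.49898227 -0.20689504  0.075     ] [ 0.49663949 -0.20306885  0.075     ]
[ 0.49832023 -0.2059012   0.08      ] [ 0.49547583 -0.19820306  0.08      ]
[0.4585046  0.03843008 0.142     ] [0.45855399 0.04049469 0.142     ]
```

>>> servo_tool:
  targets:
    - {"dx":2,"dy":-3.5,"grip":70}
    - {"dx":4,"dy":-7,"grip":70}
    - {"dx":6,"dy":-10.5,"grip":70}
    - {"dx":8,"dy":-14,"grip":70}
    - {"dx":10,"dy":-17.5,"grip":70}
    - {"dx":12,"dy":-21,"grip":70}
    - {"dx":14,"dy":-24.5,"grip":70}
    - {"dx":16,"dy":-28,"grip":70}
    - {"dx":18,"dy":-31.5,"grip":70}
    - {"dx":20,"dy":-35,"grip":70}
  squeeze: 20

```text
validation failed for argument at $.ta...
```

>>> servo_tool:
  targets:
    - {"dx":2,"dy":-3.5,"dz":0,"spin":0,"grip":70}
    - {"dx":4,"dy":-7,"dz":0,"spin":0,"grip":70}
    - {"dx":6,"dy":-10.5,"dz":0,"spin":0,"grip":70}
    - {"dx":8,"dy":-14,"dz":0,"spin":0,"grip":70}
    - {"dx":10,"dy":-17.5,"dz":0,"spin":0,"grip":70}
    - {"dx":12,"dy":-21,"dz":0,"spin":0,"grip":70}
    - {"dx":14,"dy":-24.5,"dz":0,"spin":0,"grip":70}
    - {"dx":16,"dy":-28,"dz":0,"spin":0,"grip":70}
    - {"dx":18,"dy":-31.5,"dz":0,"spin":0,"grip":70}
    - {"dx":20,"dy":-35,"dz":0,"spin":0,"grip":70}
  squeeze: 20

```text
time_s: 1.43
tcp_pos: [0.3549, 0.3053, 0.227]
eef_rot: [-179.9, -0.0, -13.2]
contact_force: [1.3, 0.8, -0.1]
gripper_width: 0.061
```

>>> servo_tool:
  targets:
    - {"dx":1.3,"dy":-3.4,"dz":0,"spin":0,"grip":70}
    - {"dx":2.6,"dy":-6.8,"dz":0,"spin":0,"grip":70}
    - {"dx":3.9,"dy":-10.2,"dz":0,"spin":0,"grip":70}
    - {"dx":5.2,"dy":-13.6,"dz":0,"spin":0,"grip":70}
    - {"dx":6.5,"dy":-17,"dz":0,"spin":0,"grip":70}
    - {"dx":7.8,"dy":-20.4,"dz":0,"spin":0,"grip":70}
    - {"dx":9.1,"dy":-23.8,"dz":-1,"spin":0,"grip":70}
    - {"dx":10.0,"dy":-26,"dz":-2,"spin":0,"grip":70}
    - {"dx":10.4,"dy":-26.8,"dz":-3,"spin":0,"grip":70}
    - {"dx":10.4,"dy":-26.8,"dz":-4,"spin":0,"grip":70}
  squeeze: 20

```text
time_s: 2.27
tcp_pos: [0.4589, 0.0374, 0.1861]
eef_rot: [-180.0, -0.0, -13.4]
contact_force: [-0.0, 1.1, 0.6]
gripper_width: 0.0612
```

Run:
```python
from h import *
t=r.capture("top"); s=r.capture("side")
p=r.get_state()["tcp_pos"]; print(p,proj("top",p),proj("side",p))
a=t[200:290,215:305]; b=s[180:270,265:355]
cv2.imwrite("pics/c2.png",np.hstack([cv2.resize(x,(390,390),interpolation=cv2.INTER_CUBIC) for x in(a,b)]))
```

```text
[0.45740063 0.03869496 0.18498818] [256.54902323 242.4054128 ] [311.50096863 210.46556189]
```

View pics/c2.png

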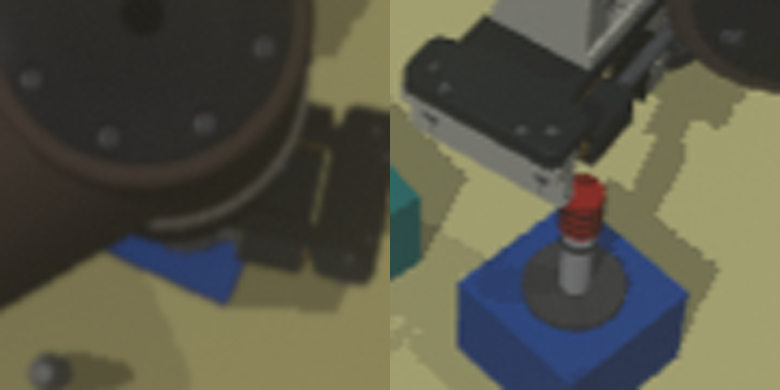

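The side crop shows the knob at (310,224), with the near finger tip just to its left at (305,222). That agrees with the projection, so I descend.

>>> servo_tool:
  targets:
    - {"dx":0,"dy":0,"dz":-2,"spin":0,"grip":70}
    - {"dx":0,"dy":0,"dz":-4,"spin":0,"grip":70}
    - {"dx":0,"dy":0,"dz":-6,"spin":0,"grip":70}
    - {"dx":0,"dy":0,"dz":-7.2,"spin":0,"grip":70}
    - {"dx":0,"dy":0,"dz":-7.7,"spin":0,"grip":60}
    - {"dx":0,"dy":0,"dz":-7.7,"spin":0,"grip":50}
    - {"dx":0,"dy":0,"dz":-7.7,"spin":0,"grip":40}
    - {"dx":0,"dy":0,"dz":-7.7,"spin":0,"grip":33}
    - {"dx":0,"dy":0,"dz":-7.7,"spin":0,"grip":28}
    - {"dx":0,"dy":0,"dz":-7.7,"spin":0,"grip":22}
  squeeze: 25

```text
time_s: 3.2
tcp_pos: [0.4588, 0.0394, 0.1103]
eef_rot: [-179.9, -0.1, -13.2]
contact_force: [0.3, 0.7, -0.4]
gripper_width: 0.027
```

>>> servo_tool:
  targets:
    - {"dx":0,"dy":0,"dz":0,"spin":0,"grip":15}
    - {"dx":0,"dy":0,"dz":0,"spin":0,"grip":10}
    - {"dx":0,"dy":0,"dz":0,"spin":0,"grip":10}
    - {"dx":0,"dy":0,"dz":0,"spin":0,"grip":10}
    - {"dx":0,"dy":0,"dz":0,"spin":0,"grip":10}
    - {"dx":0,"dy":0,"dz":0,"spin":0,"grip":10}
    - {"dx":0,"dy":0,"dz":0,"spin":0,"grip":10}
    - {"dx":0,"dy":0,"dz":0,"spin":0,"grip":10}
    - {"dx":0,"dy":0,"dz":0,"spin":0,"grip":10}
    - {"dx":0,"dy":0,"dz":0,"spin":0,"grip":10}
  squeeze: 25

```text
time_s: 4.03
tcp_pos: [0.4587, 0.039, 0.11]
eef_rot: [-180.0, -0.0, -13.2]
contact_force: [-1.0, -1.0, 5.6]
gripper_width: 0.0215
```

>>> servo_tool:
  targets:
    - {"dx":0,"dy":0,"dz":0.3,"spin":0,"grip":10}
    - {"dx":0,"dy":0,"dz":0.8,"spin":0,"grip":10}
    - {"dx":0,"dy":0,"dz":1.6,"spin":0,"grip":10}
    - {"dx":0,"dy":0,"dz":2.8,"spin":0,"grip":10}
    - {"dx":0,"dy":0,"dz":4,"spin":0,"grip":10}
    - {"dx":0,"dy":0,"dz":5.5,"spin":0,"grip":10}
    - {"dx":0,"dy":0,"dz":7,"spin":0,"grip":10}
    - {"dx":0,"dy":0,"dz":8.3,"spin":0,"grip":10}
    - {"dx":0,"dy":0,"dz":9,"spin":0,"grip":10}
    - {"dx":0,"dy":0,"dz":9,"spin":0,"grip":10}

```text
time_s: 4.87
tcp_pos: [0.4592, 0.0394, 0.2013]
eef_rot: [-179.9, -0.1, -13.2]
contact_force: [-0.1, 0.5, -3.4]
gripper_width: 0.0215
```

Run:
```python
from h import *
s=r.capture("side"); q=r.get_state(); print(q["tcp_pos"],q["contact_force"],q["gripper_width"])
print([proj("side",np.array(q["tcp_pos"])+[0,0,-.049-z]) for z in(0,.05)])
cv2.imwrite("pics/c3.png",cv2.resize(s[140:280,250:390],(560,560),interpolation=cv2.INTER_CUBIC))
```

```text
[0.45857369 0.03926577 0.2000731 ] [ 0.38820972 -0.12902948 -3.57639081] 0.02144550933662382
[array([309.85018434, 220.80165356]), array([308.45862244, 235.02674685])]
```

View pics/c3.png

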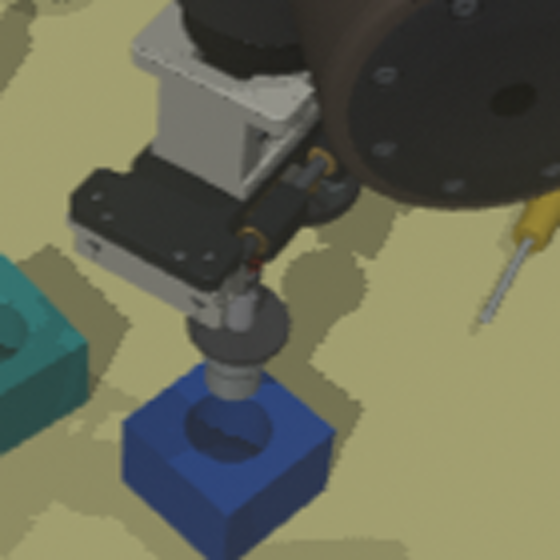

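The side crop shows the gauge hanging upright in the pads, with its flange at (309.5,221), clear above the empty blue hole. Next I refine the sleeve centre by fitting its known circles to the first pictures.

```bash
cat > fit.py <<'E'
from h import *
from scipy.optimize import differential_evolution as DE
from scipy.ndimage import map_coordinates
a=np.linspace(0,2*np.pi,120,endpoint=False); C=np.c_[np.cos(a),np.sin(a)]
def G(f):
    i=cv2.GaussianBlur(cv2.imread(f),(0,0),0.9).astype(float)
    gx=cv2.Sobel(i,-1,1,0);gy=cv2.Sobel(i,-1,0,1); m=np.sqrt((gx**2+gy**2).max(2)); return np.minimum(m,120)
def P(c,cx,cy,z,R):
    K,E=cal(c); X=np.c_[C*R+[cx,cy],np.full(len(a),z)]; q=K@(E[:3,:3].T@(X-E[:3,3]).T); return (q[:2]/q[2])
def sc(c,g,cx,cy,h,b=(0,0)):
    t=0
    for z,R,w in((.014,.044,1),(0.002,.044,.5),(.072+h,.032,1),(.072+h,.0205,1)):
        p=P(c,cx,cy,z,R); t+=w*map_coordinates(g,[p[1]+b[1],p[0]+b[0]],order=1).mean()
    return t
g={c:G(f"pics/{c}0.png") for c in("top","side")}
B=[(.485,.511),(-.22,-.19),(.001,.010)]
if __name__=="__main__":
    for c in g:
        s=DE(lambda v:-sc(c,g[c],*v),B,seed=0,tol=1e-6); print(c,s.x.round(4),s.fun)
    f=lambda v:-sum(sc(c,g[c],*v[:3],b=v[3+2*k:5+2*k]) for k,c in enumerate(g))
    s=DE(f,B+[(-1.2,1.2)]*4,seed=0,tol=1e-6,maxiter=300); print(s.x.round(4),s.fun)
    o=[]
    for c,(x,y) in(("top",(354,231)),("side",(325,176))):
        w=28;k=14;im=cv2.resize(cv2.imread(f"pics/{c}0.png")[y-w:y+w,x-w:x+w],None,fx=k/2,fy=k/2,interpolation=cv2.INTER_CUBIC)
        bb=s.x[3:5] if c=="top" else s.x[5:7]
        for z,R,col in((.014,.044,(0,255,0)),(.072+s.x[2],.032,(0,0,255)),(.072+s.x[2],.0205,(255,255,0))):
            p=(P(c,*s.x[:2],z,R).T+bb-[x-w,y-w]+.5)*k/2
            cv2.polylines(im,[p.astype(np.int32)],True,col,1)
        o.append(im)
    cv2.imwrite("pics/fit.png",np.hstack(o))
E
python3 fit.py
```

```text
Traceback (most recent call last):
  File "fit.py", line 19, in <module>
    s=DE(lambda v:-sc(c,g[c],*v),B,seed=0,tol=1e-6); print(c,s.x.round(4),s.fun)
  File "fit.py", line 19, in <lambda>
    s=DE(lambda v:-sc(c,g[c],*v),B,seed=0,tol=1e-6); print(c,s.x.round(4),s.fun)
                   ~~^^^^^^^^^^^
  File "fit.py", line 13, in sc
    p=P(c,cx,cy,z,R); t+=w*map_coordinates(g,[p[1]+b[1],p[0]+b[0]],order=1).mean()
  File "fit.py", line 9, in P
    K,E=cal(c); X=np.c_[C*R+[cx,cy],np.full(len(a),z)]; q=K@(E[:3,:3].T@(X-E[:3,3]).T); return (q[:2]/q[2])
        ~~~^^^
  File "h.py", line 4, in cal
    k=r.get_calibration(c); return np.array(k["K"]),np.array(k["extrinsics"])
ValueError: time passes only in moves, steps and waits
```

Too many calibration calls, so I'll cache them.

```bash
sed -i 's/^def cal(c):/from functools import cache\n@cache\ndef cal(c):/' h.py; python3 fit.py
```

```text
top [ 0.498  -0.2059  0.0033] -224.02510399120888
side [ 0.4964 -0.1982  0.0074] -276.39101738961415
[ 0.4947 -0.2023  0.0074  1.1998 -1.1998 -1.1272  0.9031] -499.9894813045692
```

View pics/fit.png

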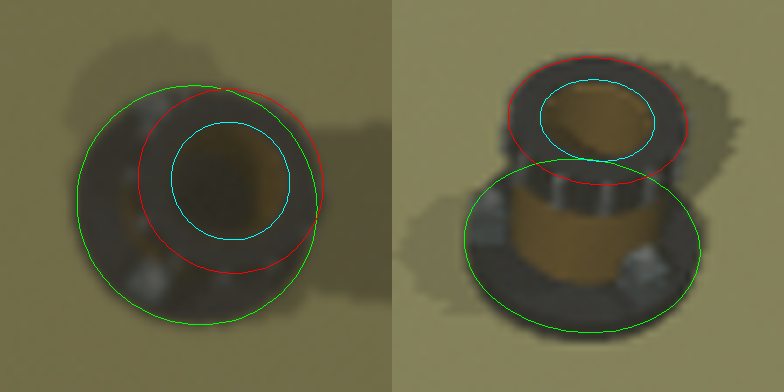

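The overlay sits about 3 px too low on the plate in the side view. The fit took the plate's bottom edge for its top rim. I'll refit with only the visible silhouette edges and fix the camera bias from the gauge's known position.

```bash
python3 - <<'E'
import re
s=open("fit.py").read()
s=s[:s.index("def sc")]+'''
def sc(c,g,cx,cy,h,b=(0,0)):
    t=0; o=cal(c)[1][:2,3]-[cx,cy]; d=C@o/np.linalg.norm(o)
    for z,R,w,k in((0,.044,1,d>.1),(.014,.044,.7,d<-.1),(.072+h,.032,1,d<.2),(.072+h,.0205,1,d<2)):
        p=P(c,cx,cy,z,R)[:,k]; t+=w*map_coordinates(g,[p[1]+b[1],p[0]+b[0]],order=1).mean()
    return t
g={c:G(f"pics/{c}0.png") for c in("top","side")}
B=[(.485,.511),(-.22,-.19),(.001,.010)]
T=(.4587,.0392,.142); bi={"top":np.array([257.2,243.9])-proj("top",T),"side":np.array([309.4,223.9])-proj("side",T)}; print(bi)
for c in g:
    s=DE(lambda v:-sc(c,g[c],*v,b=bi[c]),B,seed=0,tol=1e-6); print(c,s.x.round(4),s.fun)
s=DE(lambda v:-sum(sc(c,g[c],*v,b=bi[c]) for c in g),B,seed=0,tol=1e-6); print(s.x.round(4),s.fun)
o=[]
for c,(x,y) in(("top",(354,231)),("side",(325,176))):
    w=28;k=7;im=cv2.resize(cv2.imread(f"pics/{c}0.png")[y-w:y+w,x-w:x+w],None,fx=k,fy=k,interpolation=cv2.INTER_CUBIC)
    for z,R,col in((.0,.044,(0,255,0)),(.072+s.x[2],.032,(0,0,255)),(.072+s.x[2],.0205,(255,255,0))):
        cv2.polylines(im,[((P(c,*s.x[:2],z,R).T+bi[c]-[x-w,y-w]+.5)*k).astype(np.int32)],True,col,1)
    o.append(im)
cv2.imwrite("pics/fit2.png",np.hstack(o))
'''
open("fit2.py","w").write(s)
E
python3 fit2.py
```

```text
{'top': array([0.3420904 , 0.07928944]), 'side': array([-0.14323086,  0.47560774])}
top [ 0.4988 -0.2057  0.001 ] -284.05942449574667
side [ 0.4979 -0.2067  0.001 ] -350.4202659066073
[ 0.4983 -0.2058  0.0019] -632.8237394807916
```

View pics/fit2.png

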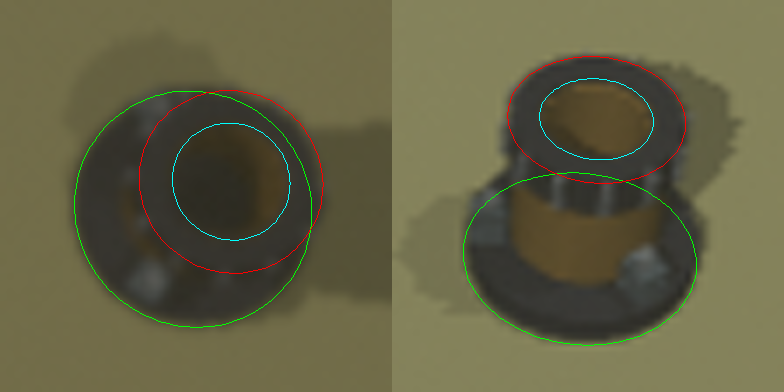

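The circles now lie on the collar and plate in both views. The sleeve centre is (0.498,-0.206), and the two cameras agree to about 1 mm. I move over it.

>>> servo_tool:
  targets:
    - {"dx":0.2,"dy":-1.5,"dz":0,"spin":0,"grip":10}
    - {"dx":0.7,"dy":-4.2,"dz":0,"spin":0,"grip":10}
    - {"dx":1.2,"dy":-7.5,"dz":0,"spin":0,"grip":10}
    - {"dx":1.8,"dy":-11,"dz":0,"spin":0,"grip":10}
    - {"dx":2.4,"dy":-14.5,"dz":0,"spin":0,"grip":10}
    - {"dx":3.0,"dy":-18,"dz":0,"spin":0,"grip":10}
    - {"dx":3.5,"dy":-21.2,"dz":0,"spin":0,"grip":10}
    - {"dx":3.8,"dy":-23.5,"dz":0,"spin":0,"grip":10}
    - {"dx":4.0,"dy":-24.5,"dz":0,"spin":0,"grip":10}
    - {"dx":4.0,"dy":-24.5,"dz":0,"spin":0,"grip":10}

```text
time_s: 5.75
tcp_pos: [0.4979, -0.2077, 0.1979]
eef_rot: [180.0, 0.1, -13.4]
contact_force: [-0.4, 1.5, -3.8]
gripper_width: 0.0213
```

Run:
```python
from h import *
s=r.capture("side"); t=r.capture("top"); q=r.get_state(); print(q["tcp_pos"],q["contact_force"],q["gripper_width"])
o=[]
for im,c,(x,y) in((s,"side",(325,160)),(t,"top",(354,231))):
    o.append(cv2.resize(im[y-40:y+40,x-40:x+40],(400,400),interpolation=cv2.INTER_CUBIC))
cv2.imwrite("pics/c4.png",np.hstack(o))
p=q["tcp_pos"]; print(proj("side",p+[0,0,-.043]),proj("side",p+[0,0,-.099]))
```

```text
[ 0.49776624 -0.20579637  0.19844041] [-0.60222284  0.6953799  -2.50533619] 0.021215631944589638
[329.03227898 139.98996823] [326.97051797 156.80820009]
```

View pics/c4.png

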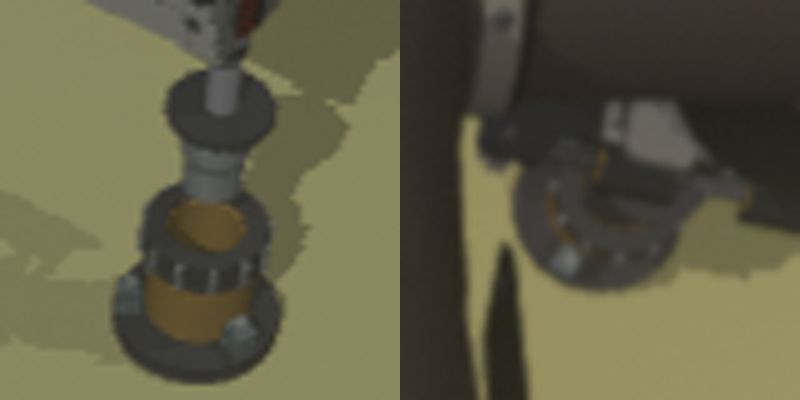

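The side crop shows the gauge hanging upright just behind and above the bore, with its lower end at about (327,158), as projected. I descend gently.

>>> servo_tool:
  targets:
    - {"dx":0,"dy":0,"dz":-0.5,"spin":0,"grip":10}
    - {"dx":0,"dy":0,"dz":-1,"spin":0,"grip":10}
    - {"dx":0,"dy":0,"dz":-1.4,"spin":0,"grip":10}
    - {"dx":0,"dy":0,"dz":-1.8,"spin":0,"grip":10}
    - {"dx":0,"dy":0,"dz":-2.2,"spin":0,"grip":10}
    - {"dx":0,"dy":0,"dz":-2.6,"spin":0,"grip":10}
    - {"dx":0,"dy":0,"dz":-3.0,"spin":0,"grip":10}
    - {"dx":0,"dy":0,"dz":-3.4,"spin":0,"grip":10}
    - {"dx":0,"dy":0,"dz":-3.8,"spin":0,"grip":10}
    - {"dx":0,"dy":0,"dz":-4.2,"spin":0,"grip":10}

```text
time_s: 6.68
tcp_pos: [0.4984, -0.206, 0.1572]
eef_rot: [180.0, -0.0, -13.2]
contact_force: [-1.1, 0.4, -3.4]
gripper_width: 0.0212
```

```bash
cat > st.py <<'E'
from h import *
import sys
for i in range(int(sys.argv[1]) if len(sys.argv)>1 else 3):
    r.capture("side"); q=r.get_state(); print(round(q["time_s"],2),q["tcp_pos"].round(4),q["contact_force"].round(2),q["moment"].round(2),round(q["gripper_width"],4))
E
python3 st.py
```

```text
6.73 [ 0.498  -0.2058  0.1563] [-0.22  0.39 -4.91] [ 0.12  0.13 -0.01] 0.0212
6.78 [ 0.4979 -0.2059  0.1567] [-0.47  0.39 -3.29] [-0.03  0.02  0.05] 0.0215
6.83 [ 0.4982 -0.206   0.1572] [ 0.27  0.   -3.35] [ 0.06 -0.05  0.06] 0.0217
```

>>> servo_tool:
  targets:
    - {"dx":0,"dy":0,"dz":-0.3,"spin":0,"grip":10}
    - {"dx":0,"dy":0,"dz":-0.6,"spin":0,"grip":10}
    - {"dx":0,"dy":0,"dz":-0.8,"spin":0,"grip":10}
    - {"dx":0,"dy":0,"dz":-1.0,"spin":0,"grip":10}
    - {"dx":0,"dy":0,"dz":-1.15,"spin":0,"grip":10}
    - {"dx":0,"dy":0,"dz":-1.3,"spin":0,"grip":10}
    - {"dx":0,"dy":0,"dz":-1.45,"spin":0,"grip":10}
    - {"dx":0,"dy":0,"dz":-1.6,"spin":0,"grip":10}
    - {"dx":0,"dy":0,"dz":-1.7,"spin":0,"grip":10}
    - {"dx":0,"dy":0,"dz":-1.8,"spin":0,"grip":10}

```text
time_s: 7.67
tcp_pos: [0.4983, -0.2059, 0.1395]
eef_rot: [180.0, 0.0, -13.2]
contact_force: [-1.2, 0.8, -2.7]
gripper_width: 0.0215
```

```bash
python3 st.py
```

```text
7.72 [ 0.4983 -0.2059  0.1393] [ 0.68 -0.07 -2.73] [-0.    0.07 -0.02] 0.0214
7.77 [ 0.4983 -0.2059  0.1394] [-0.55  0.29 -3.58] [ 0.01  0.09 -0.01] 0.0215
7.82 [ 0.4984 -0.2059  0.1395] [-0.09 -0.09 -3.48] [0.03 0.1  0.  ] 0.0212
```

>>> servo_tool:
  targets:
    - {"dx":0,"dy":0,"dz":-0.06,"spin":0,"grip":10}
    - {"dx":0,"dy":0,"dz":-0.12,"spin":0,"grip":10}
    - {"dx":0,"dy":0,"dz":-0.18,"spin":0,"grip":10}
    - {"dx":0,"dy":0,"dz":-0.24,"spin":0,"grip":10}
    - {"dx":0,"dy":0,"dz":-0.3,"spin":0,"grip":10}
    - {"dx":0,"dy":0,"dz":-0.36,"spin":0,"grip":10}
    - {"dx":0,"dy":0,"dz":-0.42,"spin":0,"grip":10}
    - {"dx":0,"dy":0,"dz":-0.48,"spin":0,"grip":10}
    - {"dx":0,"dy":0,"dz":-0.54,"spin":0,"grip":10}
    - {"dx":0,"dy":0,"dz":-0.6,"spin":0,"grip":10}

```text
time_s: 8.65
tcp_pos: [0.4984, -0.2059, 0.1335]
eef_rot: [180.0, 0.0, -13.2]
contact_force: [-1.2, -0.1, -4.0]
gripper_width: 0.0215
```

```bash
python3 st.py
```

```text
8.7 [ 0.4984 -0.2059  0.1334] [-0.63  0.48 -3.88] [0.01 0.18 0.02] 0.0213
8.75 [ 0.4984 -0.2059  0.1334] [-0.5  -0.39 -3.22] [0.04 0.16 0.04] 0.0215
8.8 [ 0.4984 -0.2059  0.1335] [-0.46 -0.62 -2.79] [ 0.04  0.17 -0.02] 0.0215
```

>>> servo_tool:
  targets:
    - {"dx":-0.02,"dy":0,"dz":0,"spin":0,"grip":10}
    - {"dx":-0.04,"dy":0,"dz":-0.03,"spin":0,"grip":10}
    - {"dx":-0.04,"dy":0,"dz":-0.06,"spin":0,"grip":10}
    - {"dx":-0.04,"dy":0,"dz":-0.09,"spin":0,"grip":10}
    - {"dx":-0.04,"dy":0,"dz":-0.12,"spin":0,"grip":10}
    - {"dx":-0.04,"dy":0,"dz":-0.15,"spin":0,"grip":10}
    - {"dx":-0.04,"dy":0,"dz":-0.18,"spin":0,"grip":10}
    - {"dx":-0.04,"dy":0,"dz":-0.2,"spin":0,"grip":10}
    - {"dx":-0.04,"dy":0,"dz":-0.22,"spin":0,"grip":10}
    - {"dx":-0.04,"dy":0,"dz":-0.25,"spin":0,"grip":10}

```text
time_s: 9.63
tcp_pos: [0.4981, -0.2059, 0.1311]
eef_rot: [-180.0, -0.0, -13.2]
contact_force: [0.5, -0.4, -3.9]
gripper_width: 0.0214
```

```bash
python3 st.py
```

```text
9.68 [ 0.498  -0.2059  0.131 ] [ 0.2  -1.01 -2.72] [-0.02  0.04  0.05] 0.0214
9.73 [ 0.498  -0.2059  0.131 ] [ 0.4  -0.97 -3.42] [-0.03 -0.01 -0.04] 0.0221
9.78 [ 0.498  -0.2059  0.131 ] [-0.42  0.51 -2.66] [-0.03  0.   -0.01] 0.0215
```

Moment relieved, still free. I continue in small steps.

>>> servo_tool:
  targets:
    - {"dx":0,"dy":0,"dz":-0.03,"spin":0,"grip":10}
    - {"dx":0,"dy":0,"dz":-0.06,"spin":0,"grip":10}
    - {"dx":0,"dy":0,"dz":-0.09,"spin":0,"grip":10}
    - {"dx":0,"dy":0,"dz":-0.11,"spin":0,"grip":10}
    - {"dx":0,"dy":0,"dz":-0.13,"spin":0,"grip":10}
    - {"dx":0,"dy":0,"dz":-0.15,"spin":0,"grip":10}
    - {"dx":0,"dy":0,"dz":-0.17,"spin":0,"grip":10}
    - {"dx":0,"dy":0,"dz":-0.18,"spin":0,"grip":10}
    - {"dx":0,"dy":0,"dz":-0.19,"spin":0,"grip":10}
    - {"dx":0,"dy":0,"dz":-0.2,"spin":0,"grip":10}

```text
time_s: 10.62
tcp_pos: [0.498, -0.2059, 0.1291]
eef_rot: [180.0, -0.0, -13.2]
contact_force: [-0.3, 1.4, -2.8]
gripper_width: 0.0215
```

```bash
python3 st.py
```

```text
10.67 [ 0.498  -0.2059  0.129 ] [-0.44 -0.54 -3.5 ] [-0.06 -0.01  0.03] 0.0215
10.72 [ 0.498  -0.2059  0.129 ] [-0.58  0.41 -4.13] [ 0.   -0.06 -0.02] 0.0211
10.77 [ 0.498  -0.2059  0.1291] [-1.04  0.32 -2.71] [ 0.01 -0.03 -0.01] 0.0212
```

>>> servo_tool:
  targets:
    - {"dx":0,"dy":0,"dz":-0.03,"spin":0,"grip":10}
    - {"dx":0,"dy":0,"dz":-0.06,"spin":0,"grip":10}
    - {"dx":0,"dy":0,"dz":-0.09,"spin":0,"grip":10}
    - {"dx":0,"dy":0,"dz":-0.11,"spin":0,"grip":10}
    - {"dx":0,"dy":0,"dz":-0.13,"spin":0,"grip":10}
    - {"dx":0,"dy":0,"dz":-0.15,"spin":0,"grip":10}
    - {"dx":0,"dy":0,"dz":-0.17,"spin":0,"grip":10}
    - {"dx":0,"dy":0,"dz":-0.18,"spin":0,"grip":10}
    - {"dx":0,"dy":0,"dz":-0.19,"spin":0,"grip":10}
    - {"dx":0,"dy":0,"dz":-0.2,"spin":0,"grip":10}

```text
time_s: 11.6
tcp_pos: [0.498, -0.2059, 0.1271]
eef_rot: [-180.0, -0.0, -13.2]
contact_force: [-0.7, -0.5, -3.0]
gripper_width: 0.0213
```

```bash
python3 st.py
```

```text
11.65 [ 0.498  -0.2059  0.127 ] [ 0.14  0.19 -3.27] [-0.03 -0.   -0.01] 0.0213
11.7 [ 0.498  -0.2059  0.1271] [ 0.01  0.63 -3.91] [-0.03 -0.05  0.01] 0.0217
11.75 [ 0.498  -0.2059  0.1271] [ 0.53 -0.46 -2.53] [-0.04  0.02 -0.01] 0.0215
```

>>> servo_tool:
  targets:
    - {"dx":0,"dy":0,"dz":-0.03,"spin":0,"grip":10}
    - {"dx":0,"dy":0,"dz":-0.06,"spin":0,"grip":10}
    - {"dx":0,"dy":0,"dz":-0.09,"spin":0,"grip":10}
    - {"dx":0,"dy":0,"dz":-0.11,"spin":0,"grip":10}
    - {"dx":0,"dy":0,"dz":-0.13,"spin":0,"grip":10}
    - {"dx":0,"dy":0,"dz":-0.15,"spin":0,"grip":10}
    - {"dx":0,"dy":0,"dz":-0.17,"spin":0,"grip":10}
    - {"dx":0,"dy":0,"dz":-0.18,"spin":0,"grip":10}
    - {"dx":0,"dy":0,"dz":-0.19,"spin":0,"grip":10}
    - {"dx":0,"dy":0,"dz":-0.2,"spin":0,"grip":10}

```text
time_s: 12.58
tcp_pos: [0.4983, -0.2061, 0.1258]
eef_rot: [180.0, -0.0, -13.2]
contact_force: [-3.1, 1.6, 7.2]
gripper_width: 0.0212
```

```bash
python3 st.py
```

```text
12.63 [ 0.4983 -0.2061  0.1258] [-2.55  0.93  6.19] [ 0.51  1.06 -0.04] 0.0212
12.68 [ 0.4982 -0.206   0.1258] [-2.98  1.37  6.59] [0.46 1.07 0.  ] 0.0219
12.73 [ 0.4982 -0.206   0.1258] [-3.05  1.4   5.71] [0.53 1.03 0.02] 0.0213
```

Contact felt with flange at about z 0.077 and tool force +6 N, so the gauge is seated. Now I press the knob about 1.5 mm further.

>>> servo_tool:
  targets:
    - {"dx":0,"dy":0,"dz":0,"spin":0,"grip":10}
    - {"dx":-0.01,"dy":0.01,"dz":-0.02,"spin":0,"grip":10}
    - {"dx":-0.02,"dy":0.01,"dz":-0.05,"spin":0,"grip":10}
    - {"dx":-0.02,"dy":0.01,"dz":-0.08,"spin":0,"grip":10}
    - {"dx":-0.02,"dy":0.01,"dz":-0.11,"spin":0,"grip":10}
    - {"dx":-0.02,"dy":0.01,"dz":-0.14,"spin":0,"grip":10}
    - {"dx":-0.02,"dy":0.01,"dz":-0.17,"spin":0,"grip":10}
    - {"dx":-0.02,"dy":0.01,"dz":-0.2,"spin":0,"grip":10}
    - {"dx":-0.02,"dy":0.01,"dz":-0.2,"spin":0,"grip":10}
    - {"dx":-0.02,"dy":0.01,"dz":-0.2,"spin":0,"grip":10}
  squeeze: 40

```text
time_s: 13.57
tcp_pos: [0.4984, -0.2061, 0.1246]
eef_rot: [180.0, -0.1, -13.2]
contact_force: [-3.7, 1.6, 12.9]
gripper_width: 0.0212
```

```bash
python3 st.py
```

```text
13.62 [ 0.4984 -0.2061  0.1247] [-4.32  1.7  12.97] [ 0.8   1.61 -0.03] 0.0211
13.67 [ 0.4984 -0.2061  0.1246] [-4.03  2.35 12.67] [ 0.85  1.66 -0.  ] 0.0212
13.72 [ 0.4984 -0.2061  0.1247] [-4.77  1.43 12.21] [0.8  1.7  0.01] 0.0211
```

>>> servo_tool:
  targets:
    - {"dx":0,"dy":0,"dz":-0.03,"spin":0,"grip":10}
    - {"dx":-0.01,"dy":0,"dz":-0.06,"spin":0,"grip":10}
    - {"dx":-0.02,"dy":0.01,"dz":-0.08,"spin":0,"grip":10}
    - {"dx":-0.02,"dy":0.01,"dz":-0.1,"spin":0,"grip":10}
    - {"dx":-0.02,"dy":0.01,"dz":-0.1,"spin":0,"grip":10}
    - {"dx":-0.02,"dy":0.01,"dz":-0.1,"spin":0,"grip":10}
    - {"dx":-0.02,"dy":0.01,"dz":-0.1,"spin":0,"grip":10}
    - {"dx":-0.02,"dy":0.01,"dz":-0.1,"spin":0,"grip":10}
    - {"dx":-0.02,"dy":0.01,"dz":-0.1,"spin":0,"grip":10}
    - {"dx":-0.02,"dy":0.01,"dz":-0.1,"spin":0,"grip":10}

```text
time_s: 14.55
tcp_pos: [0.4984, -0.2061, 0.1238]
eef_rot: [180.0, -0.1, -13.2]
contact_force: [-4.6, 1.9, 13.5]
gripper_width: 0.0208
```

```bash
python3 st.py
```

```text
14.6 [ 0.4984 -0.2061  0.1238] [-4.23  1.17 14.57] [0.79 1.61 0.01] 0.0211
14.65 [ 0.4984 -0.2061  0.1239] [-4.7   1.51 13.9 ] [0.74 1.61 0.  ] 0.021
14.7 [ 0.4984 -0.2061  0.1239] [-3.9   1.54 12.78] [ 0.81  1.6  -0.05] 0.0213
```

>>> servo_tool:
  targets:
    - {"dx":0,"dy":0,"dz":-0.02,"spin":0,"grip":10}
    - {"dx":0,"dy":0,"dz":-0.03,"spin":0,"grip":10}
    - {"dx":0,"dy":0,"dz":-0.03,"spin":0,"grip":10}
    - {"dx":0,"dy":0,"dz":-0.03,"spin":0,"grip":10}
    - {"dx":0,"dy":0,"dz":-0.03,"spin":0,"grip":10}
    - {"dx":0,"dy":0,"dz":-0.03,"spin":0,"grip":10}
    - {"dx":0,"dy":0,"dz":-0.03,"spin":0,"grip":10}
    - {"dx":0,"dy":0,"dz":-0.03,"spin":0,"grip":10}
    - {"dx":0,"dy":0,"dz":-0.03,"spin":0,"grip":10}
    - {"dx":0,"dy":0,"dz":-0.03,"spin":0,"grip":10}

```text
time_s: 15.53
tcp_pos: [0.4984, -0.2061, 0.1236]
eef_rot: [180.0, -0.1, -13.2]
contact_force: [-3.9, 1.4, 14.0]
gripper_width: 0.0212
```

>>> servo_tool:
  targets:
    - {"dx":0,"dy":0,"dz":0,"spin":0,"grip":10}
    - {"dx":0,"dy":0,"dz":0,"spin":0,"grip":10}
    - {"dx":0,"dy":0,"dz":0,"spin":0,"grip":10}
    - {"dx":0,"dy":0,"dz":0,"spin":0,"grip":10}
    - {"dx":0,"dy":0,"dz":0,"spin":0,"grip":10}
    - {"dx":0,"dy":0,"dz":0,"spin":0,"grip":10}
    - {"dx":0,"dy":0,"dz":0,"spin":0,"grip":10}
    - {"dx":0,"dy":0,"dz":0,"spin":0,"grip":10}
    - {"dx":0,"dy":0,"dz":0,"spin":0,"grip":10}
    - {"dx":0,"dy":0,"dz":0,"spin":0,"grip":10}

```text
time_s: 16.37
tcp_pos: [0.4984, -0.2061, 0.1236]
eef_rot: [180.0, -0.1, -13.2]
contact_force: [-3.9, 1.4, 13.0]
gripper_width: 0.0214
```

```bash
python3 st.py
```

```text
16.42 [ 0.4984 -0.2061  0.1236] [-3.95  1.34 13.19] [0.73 1.66 0.02] 0.021
16.47 [ 0.4984 -0.2061  0.1236] [-3.81  1.75 12.96] [ 0.7   1.62 -0.02] 0.0211
16.52 [ 0.4984 -0.2061  0.1236] [-5.41  2.4  13.96] [0.76 1.63 0.02] 0.0214
```

>>> servo_tool:
  targets:
    - {"dx":0.01,"dy":0,"dz":0.05,"spin":0,"grip":10}
    - {"dx":0.02,"dy":-0.01,"dz":0.1,"spin":0,"grip":10}
    - {"dx":0.02,"dy":-0.01,"dz":0.16,"spin":0,"grip":10}
    - {"dx":0.03,"dy":-0.02,"dz":0.22,"spin":0,"grip":10}
    - {"dx":0.03,"dy":-0.02,"dz":0.28,"spin":0,"grip":10}
    - {"dx":0.03,"dy":-0.02,"dz":0.33,"spin":0,"grip":10}
    - {"dx":0.03,"dy":-0.02,"dz":0.37,"spin":0,"grip":10}
    - {"dx":0.03,"dy":-0.02,"dz":0.37,"spin":0,"grip":10}
    - {"dx":0.03,"dy":-0.02,"dz":0.37,"spin":0,"grip":10}
    - {"dx":0.03,"dy":-0.02,"dz":0.37,"spin":0,"grip":10}

```text
time_s: 17.35
tcp_pos: [0.4982, -0.206, 0.1258]
eef_rot: [180.0, -0.0, -13.2]
contact_force: [-2.3, 0.5, 5.1]
gripper_width: 0.0206
```

```bash
python3 st.py 6
```

```text
17.4 [ 0.4982 -0.206   0.1258] [-3.02  0.36  5.79] [0.39 0.8  0.  ] 0.0215
17.45 [ 0.4982 -0.206   0.1258] [-1.9   1.06  5.81] [0.38 0.81 0.01] 0.0212
17.5 [ 0.4982 -0.206   0.1258] [-1.9   0.76  5.57] [ 0.35  0.88 -0.07] 0.021
17.55 [ 0.4982 -0.206   0.1258] [-1.91  0.85  5.58] [ 0.41  0.79 -0.02] 0.0208
17.6 [ 0.4982 -0.206   0.1258] [-1.54  1.15  6.17] [0.41 0.82 0.04] 0.021
17.65 [ 0.4982 -0.206   0.1258] [-1.9   1.8   6.64] [ 0.45  0.81 -0.04] 0.0214
```

Knob is up again at the same height as at seating, with no grip slip. I draw it out straight.

>>> servo_tool:
  targets:
    - {"dx":0,"dy":0,"dz":0.05,"spin":0,"grip":10}
    - {"dx":0,"dy":0,"dz":0.1,"spin":0,"grip":10}
    - {"dx":0,"dy":0,"dz":0.2,"spin":0,"grip":10}
    - {"dx":0,"dy":0,"dz":0.3,"spin":0,"grip":10}
    - {"dx":0,"dy":0,"dz":0.4,"spin":0,"grip":10}
    - {"dx":0,"dy":0,"dz":0.5,"spin":0,"grip":10}
    - {"dx":0,"dy":0,"dz":0.6,"spin":0,"grip":10}
    - {"dx":0,"dy":0,"dz":0.7,"spin":0,"grip":10}
    - {"dx":0,"dy":0,"dz":0.8,"spin":0,"grip":10}
    - {"dx":0,"dy":0,"dz":0.8,"spin":0,"grip":10}

```text
time_s: 18.48
tcp_pos: [0.498, -0.2059, 0.1337]
eef_rot: [-180.0, -0.0, -13.2]
contact_force: [-0.1, -0.5, -2.4]
gripper_width: 0.0211
```

```bash
python3 st.py 3
```

```text
18.53 [ 0.498  -0.2059  0.1336] [-0.19 -0.55 -3.75] [-0.07  0.1  -0.05] 0.0212
18.58 [ 0.498  -0.2059  0.1336] [-0.45 -0.14 -3.34] [-0.08  0.07 -0.  ] 0.0215
18.63 [ 0.4979 -0.2059  0.1336] [ 0.53 -0.88 -3.36] [-0.01  0.03  0.04] 0.0213
```

>>> servo_tool:
  targets:
    - {"dx":0,"dy":0,"dz":0.3,"spin":0,"grip":10}
    - {"dx":0,"dy":0,"dz":0.8,"spin":0,"grip":10}
    - {"dx":0,"dy":0,"dz":1.4,"spin":0,"grip":10}
    - {"dx":0,"dy":0,"dz":2.1,"spin":0,"grip":10}
    - {"dx":0,"dy":0,"dz":2.9,"spin":0,"grip":10}
    - {"dx":0,"dy":0,"dz":3.8,"spin":0,"grip":10}
    - {"dx":0,"dy":0,"dz":4.8,"spin":0,"grip":10}
    - {"dx":0,"dy":0,"dz":5.8,"spin":0,"grip":10}
    - {"dx":0,"dy":0,"dz":6.6,"spin":0,"grip":10}
    - {"dx":0,"dy":0,"dz":7.0,"spin":0,"grip":10}

```text
time_s: 19.47
tcp_pos: [0.4986, -0.206, 0.2053]
eef_rot: [-180.0, -0.1, -13.2]
contact_force: [0.9, 0.6, -3.4]
gripper_width: 0.0209
```

```bash
python3 st.py 1
python3 - <<'E'
from h import *
s=r.capture("side"); x,y=325,160
cv2.imwrite("pics/c5.png",cv2.resize(s[y-45:y+35,x-40:x+40],(560,560),interpolation=cv2.INTER_CUBIC))
E
```

```text
19.52 [ 0.4987 -0.2061  0.2055] [ 0.47 -0.49 -1.64] [-0.03 -0.09 -0.01] 0.0211
```

View pics/c5.png

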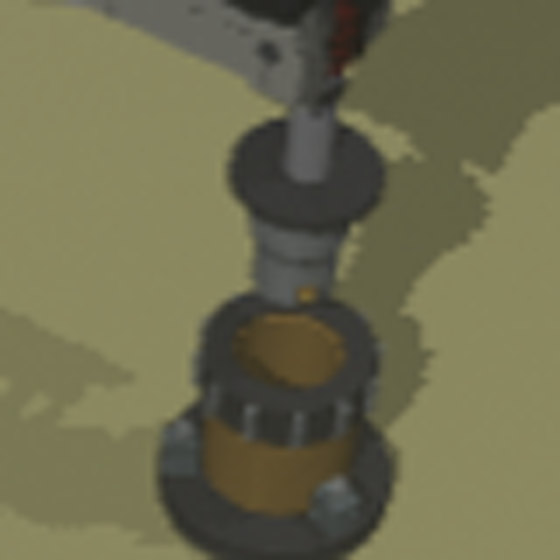

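The crop shows the gauge drawn clear of the sleeve and upright, with a brass-coloured plunger tip now showing at its head (306,294). I take it back over the blue block.

>>> servo_tool:
  targets:
    - {"dx":-0.2,"dy":1.5,"dz":0,"spin":0,"grip":10}
    - {"dx":-0.7,"dy":4.2,"dz":0,"spin":0,"grip":10}
    - {"dx":-1.2,"dy":7.5,"dz":0,"spin":0,"grip":10}
    - {"dx":-1.8,"dy":11,"dz":0,"spin":0,"grip":10}
    - {"dx":-2.4,"dy":14.5,"dz":0,"spin":0,"grip":10}
    - {"dx":-3.0,"dy":18,"dz":0,"spin":0,"grip":10}
    - {"dx":-3.5,"dy":21.2,"dz":0,"spin":0,"grip":10}
    - {"dx":-3.8,"dy":23.5,"dz":0,"spin":0,"grip":10}
    - {"dx":-3.95,"dy":24.5,"dz":0,"spin":0,"grip":10}
    - {"dx":-3.95,"dy":24.5,"dz":0,"spin":0,"grip":10}

```text
time_s: 20.4
tcp_pos: [0.458, 0.0409, 0.2032]
eef_rot: [-180.0, 0.0, -13.1]
contact_force: [0.7, -0.3, -3.6]
gripper_width: 0.0209
```

```bash
python3 st.py 3
```

```text
20.45 [0.4581 0.0398 0.2032] [ 0.64 -0.62 -2.26] [-0.08 -0.02  0.02] 0.0211
20.5 [0.4582 0.0391 0.2031] [-0.04 -1.73 -2.88] [-0.    0.05  0.03] 0.0211
20.55 [0.4583 0.0386 0.2032] [-0.02  0.39 -3.11] [-0.   -0.05  0.02] 0.0212
```

>>> servo_tool:
  targets:
    - {"dx":0,"dy":0,"dz":-0.8,"spin":0,"grip":10}
    - {"dx":0,"dy":0,"dz":-2,"spin":0,"grip":10}
    - {"dx":0,"dy":0,"dz":-3,"spin":0,"grip":10}
    - {"dx":0,"dy":0,"dz":-4,"spin":0,"grip":10}
    - {"dx":0,"dy":0,"dz":-5,"spin":0,"grip":10}
    - {"dx":0,"dy":0,"dz":-6,"spin":0,"grip":10}
    - {"dx":0,"dy":0,"dz":-7,"spin":0,"grip":10}
    - {"dx":0,"dy":0,"dz":-7.8,"spin":0,"grip":10}
    - {"dx":0,"dy":0,"dz":-8.4,"spin":0,"grip":10}
    - {"dx":0,"dy":0,"dz":-8.8,"spin":0,"grip":10}

```text
time_s: 21.38
tcp_pos: [0.4581, 0.0387, 0.1144]
eef_rot: [180.0, 0.1, -13.3]
contact_force: [0.4, 0.0, -3.1]
gripper_width: 0.0211
```

```bash
python3 st.py 3
```

```text
21.43 [0.4579 0.0387 0.1141] [ 0.4   0.99 -3.39] [-0.04  0.13 -0.03] 0.0208
21.48 [0.4581 0.0388 0.1148] [ 0.61 -0.01 -3.18] [0.04 0.01 0.04] 0.0214
21.53 [0.4585 0.039  0.1153] [ 0.21  0.36 -3.48] [ 0.01 -0.06 -0.06] 0.021
```

>>> servo_tool:
  targets:
    - {"dx":0,"dy":0,"dz":-0.08,"spin":0,"grip":10}
    - {"dx":0,"dy":0,"dz":-0.16,"spin":0,"grip":10}
    - {"dx":0,"dy":0,"dz":-0.24,"spin":0,"grip":10}
    - {"dx":0,"dy":0,"dz":-0.31,"spin":0,"grip":10}
    - {"dx":0,"dy":0,"dz":-0.38,"spin":0,"grip":10}
    - {"dx":0,"dy":0,"dz":-0.43,"spin":0,"grip":10}
    - {"dx":0,"dy":0,"dz":-0.48,"spin":0,"grip":10}
    - {"dx":0,"dy":0,"dz":-0.51,"spin":0,"grip":10}
    - {"dx":0,"dy":0,"dz":-0.53,"spin":0,"grip":10}
    - {"dx":0,"dy":0,"dz":-0.55,"spin":0,"grip":10}

```text
time_s: 22.37
tcp_pos: [0.4585, 0.0391, 0.1102]
eef_rot: [180.0, -0.0, -13.2]
contact_force: [-1.5, 0.3, 1.4]
gripper_width: 0.0215
```

```bash
python3 st.py 3
```

```text
22.42 [0.4585 0.0391 0.1102] [-0.85 -0.79 -0.28] [-0.03  0.44 -0.03] 0.0211
22.47 [0.4585 0.0391 0.1102] [-1.01 -1.01  1.  ] [-0.05  0.5  -0.  ] 0.0211
22.52 [0.4585 0.0391 0.1102] [-1.33 -0.16  0.27] [-0.08  0.45 -0.02] 0.0213
```

Weight is on the block. I open gradually.

>>> servo_tool:
  targets:
    - {"dx":0,"dy":0,"dz":-0.02,"spin":0,"grip":24}
    - {"dx":0,"dy":0,"dz":-0.02,"spin":0,"grip":27}
    - {"dx":0,"dy":0,"dz":-0.02,"spin":0,"grip":30}
    - {"dx":0,"dy":0,"dz":-0.02,"spin":0,"grip":35}
    - {"dx":0,"dy":0,"dz":-0.02,"spin":0,"grip":42}
    - {"dx":0,"dy":0,"dz":-0.02,"spin":0,"grip":50}
    - {"dx":0,"dy":0,"dz":-0.02,"spin":0,"grip":60}
    - {"dx":0,"dy":0,"dz":-0.02,"spin":0,"grip":70}
    - {"dx":0,"dy":0,"dz":-0.02,"spin":0,"grip":70}
    - {"dx":0,"dy":0,"dz":-0.02,"spin":0,"grip":70}

```text
time_s: 23.35
tcp_pos: [0.4584, 0.0391, 0.1098]
eef_rot: [-180.0, -0.0, -13.2]
contact_force: [-0.5, 0.9, -0.5]
gripper_width: 0.0606
```

>>> servo_tool:
  targets:
    - {"dx":0,"dy":0,"dz":1,"spin":0,"grip":70}
    - {"dx":0,"dy":0,"dz":3,"spin":0,"grip":70}
    - {"dx":0,"dy":0,"dz":5,"spin":0,"grip":70}
    - {"dx":0,"dy":0,"dz":7,"spin":0,"grip":70}
    - {"dx":0,"dy":0,"dz":9,"spin":0,"grip":70}
    - {"dx":0,"dy":3,"dz":10,"spin":0,"grip":70}
    - {"dx":0,"dy":6,"dz":11,"spin":0,"grip":70}
    - {"dx":0,"dy":9,"dz":12,"spin":0,"grip":70}
    - {"dx":0,"dy":12,"dz":12,"spin":0,"grip":70}
    - {"dx":0,"dy":15,"dz":12,"spin":0,"grip":70}

```text
time_s: 24.18
tcp_pos: [0.4585, 0.1907, 0.2307]
eef_rot: [-179.9, -0.1, -13.2]
contact_force: [1.4, 0.0, -0.4]
gripper_width: 0.0613
```

```bash
python3 st.py 1
python3 - <<'E'
from h import *
t=r.capture("top");s=r.capture("side")
cv2.imwrite("pics/c6.png",np.hstack([cv2.resize(i[y-35:y+35,x-35:x+35],(400,400),interpolation=cv2.INTER_CUBIC) for i,x,y in((t,258,244),(s,307,245))]))
E
```

```text
24.23 [0.4592 0.1945 0.2302] [1.47 5.1  0.51] [ 0.82 -0.37  0.06] 0.0614
```

View pics/c6.png

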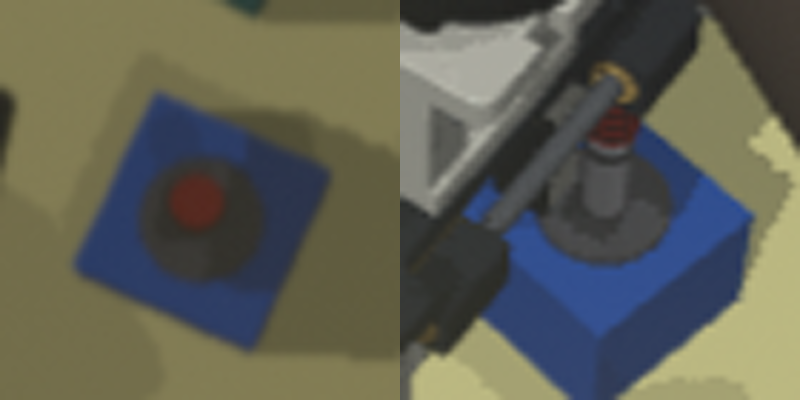

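The last crop shows the gauge upright with its flange flat on the blue block, centred, and the gripper clear of it. I let the arm settle and hand in.

```bash
python3 st.py 8|tail -2; python3 -c "
from plant import r
print(r.close_job())"
```

```text
24.68 [0.4585 0.1883 0.2299] [-0.02  0.76  0.83] [0.02 0.03 0.01] 0.0613
24.73 [0.4585 0.1884 0.2299] [-0.33 -0.05 -0.31] [-0.07  0.03 -0.01] 0.0614
the job is handed in; nothing more can be done
None
```

The gauge was measured in the brass sleeve and is back upright in the blue block; I handed the job in at about 25 s of the 67 s allowed. No verdict is reported.

- **Seating:** I pinched the gauge by its knob and lowered it into the brass sleeve. The flange met the stop collar by feel, at a tool force of about 6 N.
- **Measuring:** I pressed the knob to about 13–14 N, roughly 1.7–2.2 mm down, and held it for about 2 s. That puts about 17–18 N of gauge on the sleeve, counting the gauge's weight. I then let the knob rise until the tool was back at its seating height at about 6 N, which shows the knob was up and the grip had not slipped.
- **Return:** The gauge came out straight with no drag. I set it down in the blue block and released it.

**Last checks:**
- The pictures show the gauge upright, with its flange flat and centred on the blue block.
- A plunger tip showed at the head after I drew it out. I could not measure the 38 mm over the tips directly.
- The arm had settled, touching nothing, with forces near zero.
- My first fit of the sleeve centre disagreed by 8 mm between the cameras because it took the wrong plate edge. The refit agreed to about 1 mm, and the insertion confirmed it.
- I did not check the bystanders again at the end. The tool and the gauge kept clear of them on the path I planned.

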